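# Set the tile gauge with its knurled wheel

## Task

Set the clay-tile gauge for the next batch: with a fingertip on the top of the knurled wheel, roll it, stroke by stroke, until the face of the sliding stop that looks at the end stop stands over the centre of the dark steel gauge-mark strip lying across the bed. Touch only the wheel: do not push the sliding stop itself, pick nothing up, and leave the jars, the tub and the brush pot where they stand. Finish with the hand clear of everything.

Things in the scene. Friction and masses are not known exactly. Their poses are not given: they have to be found in the camera images.
- gauge: Fixed tile gauge on the table: wooden bed 130 mm wide (its x), 270 long (its y), 18 thick; grey wheel housing at its -y end; fixed aluminium end stop, top 50 mm above the table, near its +y end. Origin on the table, on the long centre line; y runs from wheel to end stop, z up. The housing's cheeks, 100 mm long along y, tops 62 mm above the table, stand at x = +-20 to +-34 mm beside the wheel.
- wheel_top (a point): Topmost point of the wheel, untouched: 84 mm above the table, 22 mm above the cheeks; it does not turn or sink with the wheel; axes as the gauge's. Dragging the wheel's top to the gauge's +y moves the sliding stop to +y (closes the gap), back to -y opens it: 1 mm of stop travel per 3 mm of rim travel. Strokes up to 20 mm either side of this point work well.
- wheel: Knurled steel wheel, 72 mm in diameter, 34 mm wide, level axle along the gauge's x. Origin at its centre, 36 mm below wheel_top; its frame turns with it. Wheel, guide rods and sliding stop ride on one sprung head: it yields from about 2 N of push, then sinks about 1 mm per N, 6 mm at most; fingertips pressed 3 to 5 mm down carry the rim along by friction. It stays as turned.
- jaw: Sliding stop: aluminium plate 90 mm wide (gauge's x), 14 thick, 30 high, on two thin rods between wheel and end stop, 7 mm clear of the bed (25 to 55 mm above the table); block behind it. Driven by the wheel. Origin at the centre of the lower edge of its leading face, which looks to the end stop (+y); axes as the gauge's. Starts 30 to 75 mm short of the mark.
- mark: Gauge mark: dark steel strip 4 mm wide, 1.5 thick, lying across the whole bed (along the gauge's x), a little tab at each end, between sliding stop and end stop. Origin on the strip's centre line in the middle of the bed, at the bed's top (18 mm above the table); axes as the gauge's. The stop passes over it. Wanted: the jaw's origin over this one along the gauge's y.
- glaze_tub: A bystander: lidded glaze tub, 90 mm in diameter, 85 mm high. Origin at the centre of its underside.
- jar_a: A bystander: small clear sample jar with a lid, 38 mm in diameter, 50 mm high. Origin at the centre of its underside.
- jar_b: A bystander: a second sample jar like jar_a. Origin at the centre of its underside.
- brush_pot: A bystander: white ceramic pot of brushes, 104 mm in diameter, 120 mm high, brushes to about 230 mm. Origin at the centre of its underside.

How it is judged:
On the way:
1. the fingers roll the wheel and the sliding stop has moved at least 8 mm while they touch it (contact force between the fingers and wheel above 0.5 N and distance of jaw from where it was at the start of the episode above 0.008 m), for 0.02 s.
At the end, for the whole second after the job is handed in: The sliding stop's leading face is within 2.5 mm of the centre line of the gauge mark, stop and wheel are still, and the tub, jars and brush pot stand upright within 12 mm of where they were (y of jaw in the frame of mark between -0.0025 and 0.0025 m and linear speed of jaw below 0.002 m/s and angular speed of wheel below 0.1 rad/s and distance of each of glaze_tub, jar_a, jar_b, brush_pot from where it was at the start of the episode below 0.012 m and angle between each of glaze_tub, jar_a, jar_b, brush_pot's own z axis and vertical below 0.15 rad); the robot touches nothing.
It fails at once if the sliding stop is pushed directly by the robot (over 1.5 N) (contact force between any of the fingers, the arm and jaw above 1.5 N).
It fails at once if a bystander is lifted, carried, knocked over or moved by more than 12 mm (distance of any of glaze_tub, jar_a, jar_b, brush_pot from where it was at the start of the episode above 0.012 m or angle between any of glaze_tub, jar_a, jar_b, brush_pot's own z axis and vertical above 0.3 rad).
It also fails if it takes over 54 s, if anything falls off the work surface, if the arm or the gripper's body presses on something with over 40 N, if the wrist force passes 120 N, or if a joint passes its speed limit or range.

## Robot

A 6-joint arm with a two-finger parallel gripper is mounted at the origin on the work surface. World frame = base frame: x ahead of the robot, y to its left, z up, the work surface at z = 0. Lengths are in m, angles in rad, forces in N, time in s.
With the tool pointing down it reaches from about 0.275 to 0.825 m from the base axis. Payload 4.9 kg.
Tool frame: the origin (TCP) lies on the centre line of the jaws, within the pads' length; the fingertips stand 11 mm ahead of it and the grasp point (between the pads) lies 8 mm behind it; z points along the fingers, y is the line along which they close (so a half turn about z gives the same grasp; the last joint's range is limited). The gripper opens to 85 mm and grips with 20 to 120 N. Pads are 22 mm wide; open, the fingers measure 114 mm over their backs; the gripper's body (76 mm by 85 mm) begins 54 mm behind the grasp point. The pads swing forward as they close: fully open they stand 13 mm farther back than shut.
Start: joints at [1.137, 0.326, -0.193, 1.052, 0, 1.437], TCP at [0.162, 0.525, 0.215] pointing down, gripper open.
Joint ranges: [-2.65, 2.65], [-0.97, 1.79], [-1.3, 1.35], [-1.93, 2.1], [-1.47, 1.37], [-3.14, 3.14]. Speed limits (rad/s): [2.57, 2.57, 3.14, 3.14, 3.14, 3.14].

## Interface

Orientations are given as a rotation vector (axis times angle).
In Python, from workcell import manip gives the robot as it stands.
- The arm moves only by the shell command python3 -m creep 'ROWS' [OPENING] [FORCE]. ROWS is JSON, a list of rows, each a list of 4 numbers: the shift along the tool's x, y, z as a fraction of full scale, then the turn about the tool's z as a fraction of full scale. In form: [[x, y, z, yaw], ...]. A call has 1 to 12 rows; each row is the pose to reach, as a shift and turn from the pose commanded when the call began, along the tool's axes at that moment, turning the shorter way round; what a row does not reach only later rows make up. Full scale, the value 1, is 0.4 m for a shift and 360 degrees for a turn. A row lasts 1/12 s, in which the tool goes at most 41.7 mm and 7.16 degrees, less where a joint would pass 70% of its speed; a pose out of reach is approached as far as the arm can. A call with a number of a shift or a turn outside -1 to 1 is refused whole. A call with a gripper value outside its range is refused whole. OPENING is the opening, from -1 (shut) to 1 (fully open), set as the call begins (- or left out, the last holds). The fingers move at their own pace and stop on an object; FORCE is the grip in N (left out, the last holds). Time passes only in rows, so rows that repeat a pose let the fingers close. It gives the time, the measured TCP pose, the force, the opening and the grip force at its end, in the units of the state.
- manip.read_state(): the state, without advancing time (a new reading comes with each control period).
- manip.capture(name): name is "side" or "top"; returns (picture, depth): 420x560x3 uint8, red, green, blue; 420x560 float32, m along the optical axis (not along the pixel's ray), 0 where there is no reading.
- manip.calibration(name): a dict with "fx", "fy", "cx", "cy" (pixels), "R" (3x3) and "t" (3): a world point X has camera coordinates R X + t. Camera axes: x right, y down, z forward; pixel columns grow to the right and rows downward; lengths in m; the calibration is good to about 2 mm. A picture is of the moment at which its call begins. calibration takes no time and is no camera call.
- manip.close_job(): hands the job in; it is judged then, once.
The state is a dict: "time": time; "joints": joint angles; "qvel": joint speeds; "joint_torque": joint torques, N m; "ee_pos": TCP position; "ee_rot": TCP orientation; "ft_force": force on the tool from outside, world axes, zero at the start; "wrist_torque": the same for the moment, N m; "opening": opening from 0.0 (shut) to 1.0 (fully open); "finger_force": force on a finger pad.
Only numpy, scipy, OpenCV 4.12 (cv2) and the standard library are available. Lean on these libraries where they do the work, as an engineer would, in place of code of your own. Each camera call takes 0.05 s, during which the arm holds its last target. There are 200 camera calls.

## Working session

There is one attempt and no reset: what is moved stays moved. The work goes in short steps, Python scripts to look and compute and a shell command to move; the robot and the scene stay as the last step left them, time stands still between calls to the robot, and variables do not carry over. Pictures are saved under pics/ and viewed, at most 10 in all, crops included, and the job is handed in when it is done.

```bash
mkdir -p pics
cat > h.py <<'E'
import numpy as np,cv2
from workcell import manip
def cap(n):
    p,d=manip.capture(n); return p,d,manip.calibration(n)
def onplane(c,u,v,z):
    R=np.array(c["R"]);t=np.array(c["t"])
    C=-R.T@t; r=R.T@np.array([(u-c["cx"])/c["fx"],(v-c["cy"])/c["fy"],1]); return C+r*(z-C[2])/r[2]
def pt(c,d,u,v):
    R=np.array(c["R"]);t=np.array(c["t"]);z=d[int(v),int(u)]
    return R.T@(np.array([(u-c["cx"])/c["fx"]*z,(v-c["cy"])/c["fy"]*z,z])-t)
E
python3 - <<'E'
from h import *
for n in("top","side"):
    p,d,c=cap(n); cv2.imwrite(f"pics/{n}0.png",p[:,:,::-1]); np.savez(f"{n}0.npz",p=p,d=d)
    print(n,-np.array(c["R"]).T@c["t"],c["fx"])
s=manip.read_state();print(s["ee_pos"],s["ee_rot"],s["time"],s["opening"])
E
```

```text
top [0.39367523 0.16873855 1.11452752] 543.5149809174746
side [ 0.42018067 -0.41590494  0.57819263] 447.54195793682584
[0.1621774  0.52497241 0.21428884] [-4.69061975e-01 -3.10592341e+00  2.34604409e-03] 0.1 0.9984394771239598
```

View pics/top0.png

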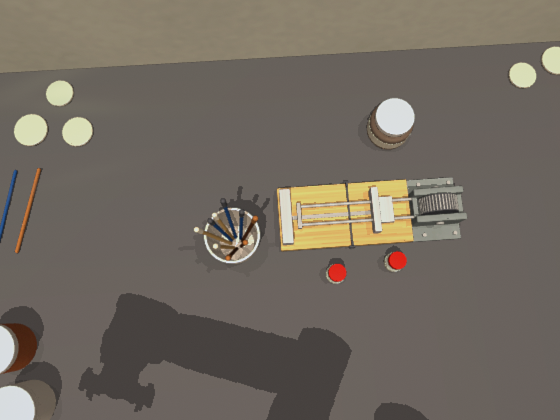

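View pics/side0.png

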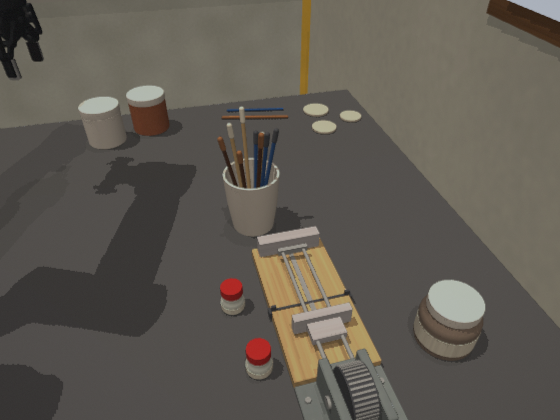

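The top view shows the wheel at about (439,205), the jaw at (376,209), the mark at (350,214) and the end stop at (287,216). The side view agrees. I'll enlarge a crop to read it more closely.

Run:
```python
from h import *
p=np.load("top0.npz")["p"][165:265,270:470]
cv2.imwrite("pics/topc.png",cv2.resize(p[:,:,::-1],None,fx=4,fy=4,interpolation=cv2.INTER_CUBIC))
```

```text
(no output)
```

View pics/topc.png

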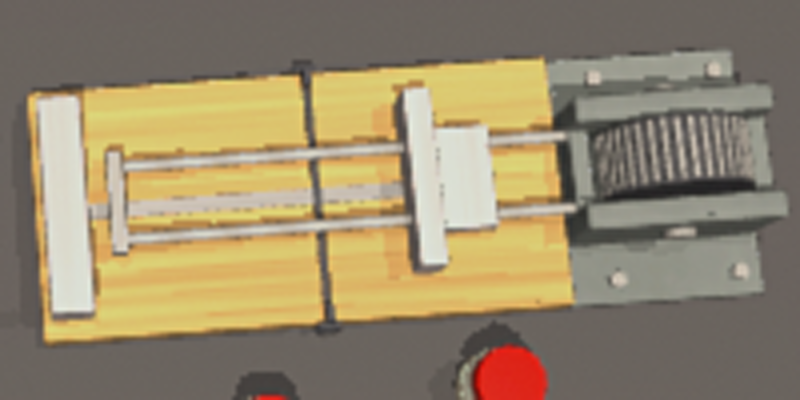

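```bash
cat >> h.py <<'E'
def P(c,x,y,z,o=(270,165),f=4): return onplane(c,(x+.5)/f-.5+o[0],(y+.5)/f-.5+o[1],z)
E
python3 - <<'E'
from h import *
c=manip.calibration("top");d=np.load("top0.npz")["d"]
print(np.round(c["R"],3),c["cx"],c["cy"])
def show(n,x,y,z): print(n,np.round(P(c,x,y,z),4), 'depthpt',np.round(pt(c,d,round(x/4+270),round(y/4+165)),4))
show("bedA",30,93,.018);show("bedB",45,343,.018);show("bedC",573,305,.018)
show("markA",308,90,.0195);show("markB",326,310,.0195)
show("jawA",401,92,.055);show("jawB",419,266,.055);show("jawmid trail",428,90,.055);show("jawtrailB",445,262,.055); show("jawtop",425,150,.055)
show("chk1",575,105,.062);show("chk1b",770,92,.062);show("chk2",592,222,.062);show("chk2b",786,208,.062)
show("whtop",675,150,.084);show("whL",597,160,.048);show("whR",752,150,.048)
d0=d[165:265,270:470]
for v in (196,200,203,206,210):
    print([ (u,*(np.round(pt(c,d,u,v)*1000).astype(int))) for u in range(420,460,5)])
for n,u,v in(("tub",394,110),("jarA",337,273),("jarB",397,261),("pot",232,236)): print(n,np.round(pt(c,d,u,v),3))
E
```

```text
[[-0.06  -0.998 -0.002]
 [-0.977  0.06  -0.204]
 [ 0.203 -0.01  -0.979]] 279.51021127102894 199.5157019817142
bedA [0.6463 0.1609 0.018 ] depthpt [0.6467 0.1591 0.0149]
bedB [0.5165 0.1611 0.018 ] depthpt [5.172e-01 1.608e-01 1.000e-04]
bedC [ 0.5195 -0.1072  0.018 ] depthpt [ 0.5202 -0.1095  0.0101]
markA [0.6388 0.0174 0.0195] depthpt [0.6364 0.0172 0.0219]
markB [0.5244 0.0181 0.0195] depthpt [0.5237 0.0173 0.0267]
jawA [ 0.627 -0.024  0.055] depthpt [ 0.6272 -0.0249  0.0506]
jawB [ 0.5391 -0.0245  0.055 ] depthpt [ 0.5397 -0.0288  0.0372]
jawmid trail [ 0.6272 -0.0375  0.055 ] depthpt [ 0.6254 -0.0381  0.0551]
jawtrailB [ 0.5403 -0.0375  0.055 ] depthpt [ 0.5404 -0.0376  0.0558]
jawtop [ 0.5968 -0.0331  0.055 ] depthpt [ 0.5968 -0.033   0.0566]
chk1 [ 0.6136 -0.1081  0.062 ] depthpt [ 0.614  -0.1102  0.0588]
chk1b [ 0.6143 -0.2054  0.062 ] depthpt [ 0.6138 -0.2054  0.0611]
chk2 [ 0.5546 -0.11    0.062 ] depthpt [ 0.5547 -0.1105  0.0629]
chk2b [ 0.5558 -0.2057  0.062 ] depthpt [ 0.5549 -0.205   0.063 ]
whtop [ 0.5839 -0.1481  0.084 ] depthpt [ 0.5842 -0.1494  0.0837]
whL [ 0.5879 
[... 1603 characters left out ...]
4(-150), np.int64(85)), (445, np.int64(576), np.int64(-160), np.int64(84)), (450, np.int64(575), np.int64(-170), np.int64(84)), (455, np.int64(576), np.int64(-182), np.int64(76))]
[(420, np.int64(577), np.int64(-120), np.int64(49)), (425, np.int64(573), np.int64(-125), np.int64(67)), (430, np.int64(571), np.int64(-132), np.int64(77)), (435, np.int64(569), np.int64(-141), np.int64(81)), (440, np.int64(568), np.int64(-149), np.int64(84)), (445, np.int64(568), np.int64(-160), np.int64(81)), (450, np.int64(569), np.int64(-171), np.int64(75)), (455, np.int64(568), np.int64(-182), np.int64(74))]
tub [ 0.776 -0.082  0.086]
jarA [0.462 0.055 0.051]
jarB [ 0.478 -0.064  0.051]
pot [0.55  0.257 0.031]
```

The gauge is aligned with the world axes to within about 0.01 rad. Measured against the sizes given:

| Quantity | Value |
|---|---|
| Wheel top | about (0.584, -0.157, 0.084) |
| Jaw face | y ≈ -0.024 |
| Mark | y ≈ 0.018 |
| Gap | about 42 mm, so about 126 mm of rim travel towards +y |

I'll shut the fingers and move over at the current height.

```bash
python3 -m creep '[[-0.76,-0.68,0,-0.0477],[-0.76,-0.68,0,-0.0477],[-0.76,-0.68,0,-0.0477],[-0.76,-0.68,0,-0.0477],[-0.76,-0.68,0,-0.0477],[-0.76,-0.68,0,-0.0477],[-0.76,-0.68,0,-0.0477],[-0.76,-0.68,0,-0.0477],[-0.76,-0.68,0,-0.0477],[-0.76,-0.68,0,-0.0477],[-0.76,-0.68,0,-0.0477],[-0.76,-0.68,0,-0.0477]]' -1 40
cat > w.py <<'E'
import sys
from h import *
from scipy.spatial.transform import Rotation as Ro
s=manip.read_state();R=Ro.from_rotvec(s["ee_rot"])
g=np.array([float(a) for a in sys.argv[1:4]])
print(np.round(s["ee_pos"],4),np.round(R.as_matrix(),3).tolist(),"shift",np.round(R.inv().apply(g-s["ee_pos"])/.4,4),"F",np.round(s["ft_force"],2),"j",np.round(s["joints"],2),s["opening"],s["time"])
E
python3 w.py 0.584 -0.175 0.13
```

```text
time: 1.1
ee_pos: [0.3732, 0.1742, 0.2148]
ee_rot: [-0.008, -3.141, -0.0]
ft_force: [-0.2, 0.0, -0.5]
opening: -0.001
finger_force: 0.0
[0.3732 0.1742 0.2148] [[-1.0, 0.005, -0.001], [0.005, 1.0, 0.0], [0.001, 0.0, -1.0]] shift [-0.5317 -0.8702  0.2115] F [-0.25  0.02 -0.53] j [ 0.26  0.07 -0.52  0.98  0.    0.26] -0.001236678293598372 1.1
```

```bash
python3 -m creep '[[-0.53,-0.87,0.1,0],[-0.53,-0.87,0.1,0],[-0.53,-0.87,0.1,0],[-0.53,-0.87,0.1,0],[-0.53,-0.87,0.1,0],[-0.53,-0.87,0.1,0],[-0.53,-0.87,0.1,0],[-0.53,-0.87,0.1,0],[-0.53,-0.87,0.1,0],[-0.53,-0.87,0.25,0],[-0.53,-0.87,0.25,0],[-0.53,-0.87,0.25,0]]'
python3 w.py 0.584 -0.174 0.091
```

```text
time: 2.1
ee_pos: [0.5824, -0.1713, 0.1087]
ee_rot: [-0.001, -3.134, -0.005]
ft_force: [-0.6, 0.5, -0.3]
opening: -0.002
finger_force: 0.0
[ 0.5824 -0.1713  0.1087] [[-1.0, 0.001, -0.008], [0.0, 1.0, 0.003], [0.008, 0.003, -1.0]] shift [-0.0044 -0.0068  0.0441] F [-0.65  0.46 -0.27] j [-0.41  0.52 -0.17  0.88 -0.   -0.41] -0.00245470902058758 2.1
```

```bash
python3 -m creep '[[0,0,0.02,0],[0,0,0.02,0],[0,0,0.02,0],[0,0,0.02,0]]'
python3 w.py 0.584 -0.174 0.091
```

```text
time: 2.43
ee_pos: [0.5852, -0.1711, 0.1087]
ee_rot: [-0.003, 3.14, -0.001]
ft_force: [-0.1, -0.5, 1.0]
opening: 0.0
finger_force: 0.0
[ 0.5852 -0.1711  0.1087] [[-1.0, -0.002, 0.002], [-0.002, 1.0, -0.001], [-0.002, -0.001, -1.0]] shift [ 0.0032 -0.0073  0.0443] F [-0.1  -0.47  1.02] j [-0.41  0.52 -0.18  0.87  0.   -0.41] 0.00034355091480128 2.4333
```

```bash
python3 -m creep '[[0,0,0.02,0],[0,0,0.045,0],[0,0.01,0.045,0],[0,0.02,0.045,0],[0,0.03,0.045,0],[0,0.04,0.045,0],[0,0.05,0.045,0],[0,0.06,0.045,0],[0,0.07,0.045,0]]'
python3 w.py 0.584 -0.175 0.091
python3 -m creep '[[0,0,-0.02,0],[0,0,-0.05,0],[0,-0.07,-0.05,0],[0,-0.07,-0.05,0]]'
cat > look.py <<'E'
import sys
from h import *
p,d,c=cap("top");n=sys.argv[1]
cv2.imwrite(f"pics/{n}.png",cv2.resize(p[175:255,320:420,::-1],None,fx=7,fy=7,interpolation=cv2.INTER_CUBIC))
# jaw top: median y extent from depth
us,vs=np.meshgrid(np.arange(335,415),np.arange(180,240));R=np.array(c["R"]);t=np.array(c["t"])
z=d[180:240,335:415];q=np.stack([(us-c["cx"])/c["fx"]*z,(vs-c["cy"])/c["fy"]*z,z],-1)-t
X=q@R
m=(abs(X[...,2]-.055)<.005)&((abs(X[...,0]-.612)<.016)|(abs(X[...,0]-.549)<.01))&(X[...,1]<.1)
print("jaw top centre y",np.median(X[...,1][m]),np.percentile(X[...,1][m],[3,97]),m.sum())
E
python3 look.py s1; python3 w.py 0.584 -0.175 0.091
```

```text
time: 3.18
ee_pos: [0.5846, -0.1437, 0.0892]
ee_rot: [-0.0, 3.141, -0.0]
ft_force: [-0.2, 0.1, 0.7]
opening: -0.004
finger_force: 0.0
[ 0.5846 -0.1437  0.0892] [[-1.0, -0.0, 0.0], [-0.0, 1.0, -0.0], [-0.0, -0.0, -1.0]] shift [ 0.0015 -0.0782 -0.0046] F [-0.16  0.05  0.66] j [-0.36  0.53 -0.22  0.82  0.   -0.36] -0.0043041276320366926 3.1833
time: 3.52
ee_pos: [0.5859, -0.1759, 0.1108]
ee_rot: [0.004, 3.139, -0.006]
ft_force: [0.2, -0.2, 0.7]
opening: -0.001
finger_force: 0.0
jaw top centre y -0.03198909380816698 [-0.10835325 -0.02488946] 200
[ 0.5853 -0.1742  0.1101] [[-1.0, 0.002, 0.002], [0.002, 1.0, -0.001], [-0.002, -0.001, -1.0]] shift [ 0.0034 -0.002   0.0479] F [-0.52  0.02 -1.36] j [-0.41  0.52 -0.18  0.87 -0.   -0.41] 0.0028665923645100518 3.5667
```

View pics/s1.png

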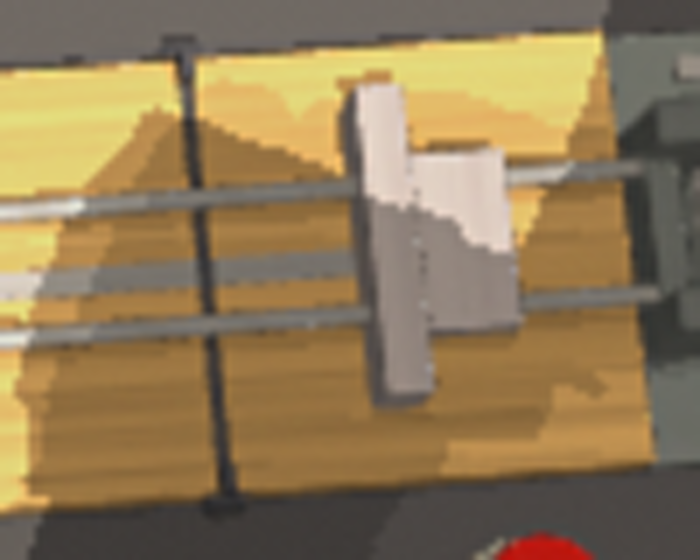

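The jaw's top leading edge is still at about u=371, so it hasn't moved, and the force was about 0. I'll probe downwards at the wheel's centre to find contact.

```bash
python3 -m creep '[[0,0.045,0.03,0],[0,0.045,0.04,0],[0,0.045,0.045,0],[0,0.045,0.045,0],[0,0.045,0.045,0]]'; python3 w.py 0.584 -0.175 0.091;  python3 -m creep '[[0,0,0.005,0],[0,0,0.005,0],[0,0,0.005,0]]';python3 w.py 0.584 -0.175 0.091
python3 - <<'E'
from h import *
p,d,c=cap("side");
print(c["cx"],c["cy"])
cv2.imwrite("pics/sd.png",cv2.resize(p[240:420,220:440,::-1],None,fx=3,fy=3,interpolation=cv2.INTER_CUBIC))
E
```

```text
time: 3.98
ee_pos: [0.5846, -0.1544, 0.0912]
ee_rot: [0.0, 3.142, -0.0]
ft_force: [0.5, 0.8, -0.5]
opening: -0.001
finger_force: 0.0
[ 0.5846 -0.1544  0.0912] [[-1.0, 0.0, 0.0], [0.0, 1.0, -0.0], [-0.0, -0.0, -1.0]] shift [ 0.0016 -0.0516  0.0004] F [ 0.46  0.75 -0.51] j [-0.38  0.53 -0.21  0.83 -0.   -0.38] -0.000625977707963377 3.9833
time: 4.23
ee_pos: [0.5846, -0.1544, 0.0891]
ee_rot: [0.001, 3.141, -0.0]
ft_force: [-0.4, 0.2, 0.4]
opening: -0.0
finger_force: 0.0
[ 0.5846 -0.1544  0.0891] [[-1.0, 0.0, 0.0], [0.0, 1.0, -0.0], [-0.0, -0.0, -1.0]] shift [ 0.0015 -0.0514 -0.0047] F [-0.36  0.19  0.37] j [-0.38  0.53 -0.21  0.82 -0.   -0.38] -8.652597943273747e-05 4.2333
280.679669852029 216.2695504784177
```

View pics/sd.png

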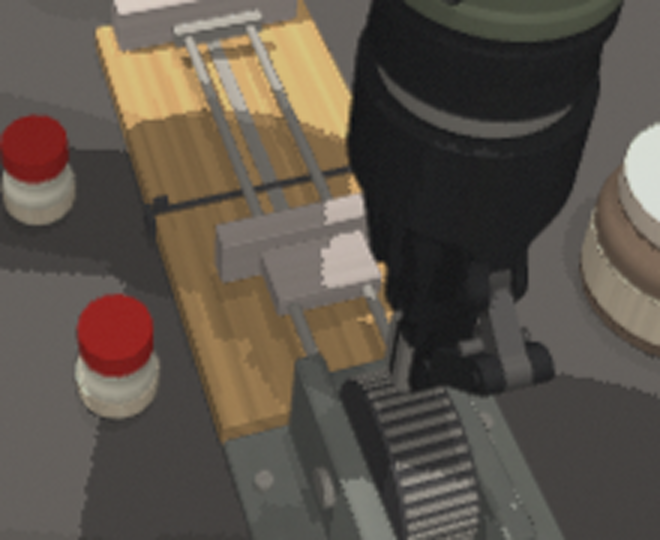

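Run:
```python
from h import *
p,d,c=cap("side")
R=np.array(c["R"]);t=np.array(c["t"])
for n,X in(("tcp",[.5846,-.1544,.0891]),("tip",[.5846,-.1544,.0781]),("wheeltop",[.584,-.157,.084]),("cheek+",[.618,-.107,.062]),("jawtopL",[.539,-.0245,.055])):
    q=R@X+t; u=q[0]/q[2]*c["fx"]+c["cx"];v=q[1]/q[2]*c["fy"]+c["cy"]; print(n,"full",u.round(1),v.round(1),"crop",(3*(u-220)).round(),(3*(v-240)).round())
for x,y in((400,345),(430,370),(415,400),(430,425),(400,370),(440,400),(500,365),(380,400),(440,460),(540,365),(470,260),(460,330)):
    print(x,y,np.round(pt(c,d,220+x/3,240+y/3),4))
```

```text
tcp full 358.2 371.2 crop 415.0 394.0
tip full 357.3 376.2 crop 412.0 408.0
wheeltop full 358.1 375.6 crop 414.0 407.0
cheek+ full 365.8 345.5 crop 437.0 316.0
jawtopL full 292.1 312.8 crop 216.0 218.0
400 345 [ 0.5725 -0.157   0.1321]
430 370 [ 0.5713 -0.1822  0.1547]
415 400 [ 0.5854 -0.1542  0.0837]
430 425 [ 0.5875 -0.1651  0.0822]
400 370 [ 0.572  -0.1612  0.1218]
440 400 [ 0.5952 -0.1568  0.0839]
500 365 [ 0.5788 -0.2092  0.1963]
380 400 [ 0.573  -0.1484  0.0796]
440 460 [ 0.5874 -0.1772  0.0766]
540 365 [ 0.5913 -0.2122  0.196 ]
470 260 [ 0.5742 -0.1871  0.2238]
460 330 [ 0.5864 -0.1724  0.1591]
```

Run:
```python
from h import *
p,d,c=cap("side")
R=np.array(c["R"]);t=np.array(c["t"])
us,vs=np.meshgrid(np.arange(560),np.arange(420));q=np.stack([(us-c["cx"])/c["fx"]*d,(vs-c["cy"])/c["fy"]*d,d],-1)-t
X=q@R
for v in range(352,384,2): print(v,[tuple((X[v,u]*1000).astype(int).tolist()) for u in range(346,372,4)])
for n in(cv2,): pass
cv2.imwrite("pics/sd2.png",cv2.resize(p[330:400,320:420,::-1],None,fx=7,fy=7,interpolation=cv2.INTER_CUBIC))
```

```text
352 [(603, -83, 17), (571, -150, 128), (568, -163, 149), (571, -167, 154), (575, -169, 154), (577, -173, 160), (581, -174, 160)]
354 [(602, -86, 17), (571, -151, 125), (571, -159, 138), (571, -167, 149), (575, -169, 151), (576, -175, 160), (580, -177, 160)]
356 [(601, -88, 15), (572, -150, 120), (571, -160, 135), (575, -162, 137), (570, -177, 161), (572, -182, 168), (574, -186, 173)]
358 [(600, -91, 16), (571, -152, 119), (572, -159, 130), (576, -162, 132), (571, -177, 158), (570, -185, 170), (570, -192, 180)]
360 [(590, -109, 42), (571, -152, 115), (573, -159, 125), (575, -163, 131), (570, -179, 157), (570, -187, 168), (570, -193, 178)]
362 [(589, -112, 42), (571, -153, 113), (572, -160, 123), (576, -163, 126), (569, -182, 157), (570, -187, 165), (570, -194, 175)]
364 [(579, -131, 70), (571, -154, 110), (573, -160, 118), (576, -164, 124), (570, -181, 151), (570, -188, 163), (570, -195, 174)]
366 [(577, -136, 74), (580, -140, 79), (574, -159, 113), (575, -165, 121), (579, -167, 123), (570, -188, 160), (570, -195, 170)]
368 [(575, -139, 76), (579, -142, 79), (574, -160, 110), (575, -1
[... 233 characters left out ...]
, -150, 82), (586, -151, 82), (591, -152, 81), (595, -153, 81), (608, -143, 60)]
374 [(571, -150, 81), (575, -151, 82), (580, -153, 83), (585, -154, 82), (589, -155, 83), (594, -157, 83), (599, -158, 82)]
376 [(570, -153, 82), (575, -153, 81), (579, -155, 81), (583, -157, 83), (588, -157, 82), (593, -159, 82), (597, -161, 83)]
378 [(568, -156, 83), (573, -157, 84), (578, -158, 83), (583, -158, 82), (588, -159, 81), (592, -161, 82), (596, -163, 83)]
380 [(568, -157, 80), (572, -159, 82), (577, -160, 82), (582, -161, 82), (586, -163, 84), (591, -164, 83), (596, -165, 82)]
382 [(567, -159, 81), (571, -161, 82), (575, -163, 84), (580, -164, 83), (586, -164, 81), (590, -166, 81), (595, -167, 81)]
```

View pics/sd2.png

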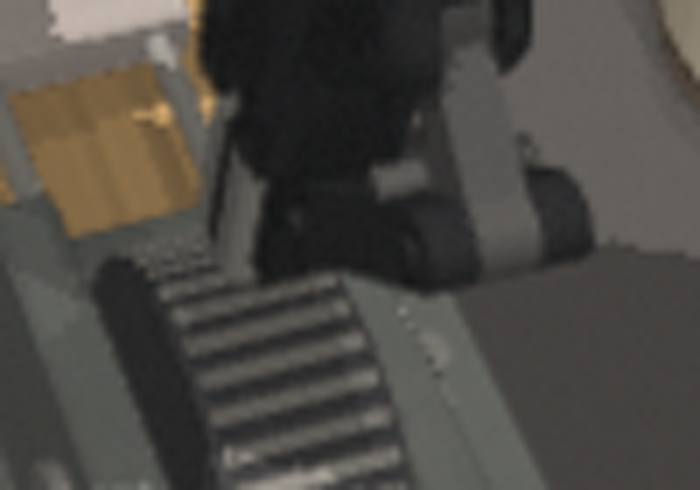

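The enlarged side view shows the fingertips still above the wheel: their lowest point is about z 0.102, while the wheel top is at 0.083. So the tips sit about 24 mm higher than the TCP data suggested. I'll go lower while watching the force.

```bash
python3 -m creep '[[0,0,0.02,0],[0,0,0.0375,0],[0,0,0.0375,0],[0,0,0.0375,0]]'|sed -n '2p;4p'; for i in 1 2 3; do python3 -m creep '[[0,0,0.005,0],[0,0,0.005,0],[0,0,0.005,0]]'|sed -n '2p;4p'; done
```

```text
ee_pos: [0.5837, -0.1539, 0.073]
ft_force: [-0.7, 0.1, -0.3]
ee_pos: [0.5845, -0.1542, 0.072]
ft_force: [0.1, 0.1, 1.0]
ee_pos: [0.5845, -0.1541, 0.07]
ft_force: [0.5, 0.4, 0.3]
ee_pos: [0.5845, -0.1542, 0.0679]
ft_force: [-0.1, -0.4, 0.1]
```

```bash
for i in 1 2 3; do python3 -m creep '[[0,0,0.005,0],[0,0,0.005,0],[0,0,0.005,0]]'|sed -n '2p;4p'; done
python3 - <<'E'
from h import *
p,d,c=cap("side")
cv2.imwrite("pics/sd3.png",cv2.resize(p[300:400,300:420,::-1],None,fx=6,fy=6,interpolation=cv2.INTER_CUBIC))
E
```

```text
ee_pos: [0.5846, -0.1543, 0.0663]
ft_force: [-0.7, -0.0, 3.8]
ee_pos: [0.5846, -0.1543, 0.0643]
ft_force: [-1.5, 0.3, 5.4]
ee_pos: [0.5846, -0.1543, 0.0626]
ft_force: [-2.7, 0.3, 7.0]
```

View pics/sd3.png

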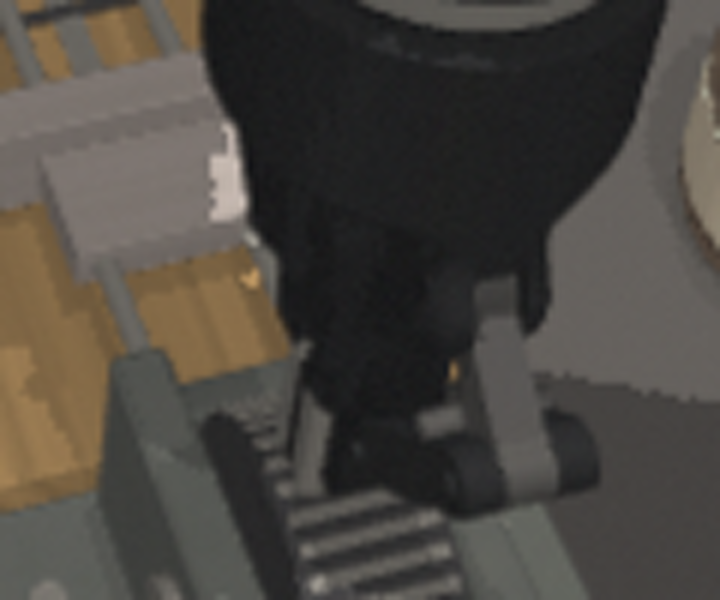

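Contact is at TCP z ≈ 0.067, and the force rises about 1 N/mm as the task says. I'm now pressed about 4.5 mm, so I'll stroke from here.

```bash
python3 -m creep '[[0,0.008,0,0],[0,0.016,0,0],[0,0.024,0,0],[0,0.032,0,0],[0,0.04,0,0],[0,0.04,0,0]]'|sed -n '2p;4p'; python3 look.py s2;python3 -m creep '[[0,0,-0.04,0],[0,0,-0.04,0],[0,0,-0.04,0]]'|sed -n '1,4p'; python3 look.py s3
```

```text
ee_pos: [0.5845, -0.1374, 0.0622]
ft_force: [-1.9, 2.0, 4.3]
jaw top centre y -0.025796996753456973 [-0.03233417 -0.01908696] 180
time: 7.07
ee_pos: [0.5853, -0.1387, 0.0782]
ee_rot: [0.0, 3.14, -0.001]
ft_force: [0.1, -0.4, -0.4]
jaw top centre y -0.02570609817175095 [-0.10710546 -0.01853511] 196
```

The jaw moved about 6 mm over a 17 mm stroke, so there is almost no slip. About 36 mm of jaw travel remains, which means full strokes of roughly 36 mm (12 mm of jaw each).

```bash
python3 -m creep '[[0,-0.09,0,0],[0,-0.09,0,0],[0,-0.09,0.02,0],[0,-0.09,0.041,0],[0,-0.09,0.041,0],[0,-0.072,0.041,0],[0,-0.054,0.041,0],[0,-0.036,0.041,0],[0,-0.018,0.041,0],[0,0,0.041,0],[0,0,0.041,0],[0,0,0,0]]'|sed -n '2p;4p'; python3 look.py s4; python3 -m creep '[[0,0,0,0]]'|sed -n '2p;4p'
```

```text
ee_pos: [0.5817, -0.1358, 0.0745]
ft_force: [-0.8, -0.2, -1.1]
jaw top centre y -0.011358715553639709 [-0.01812085 -0.00492345] 187
ee_pos: [0.585, -0.1378, 0.0781]
ft_force: [-0.4, 0.0, -0.1]
```

```bash
python3 -m creep '[[0,-0.09,0,0],[0,-0.09,0,0],[0,-0.09,0.02,0],[0,-0.09,0.041,0],[0,-0.09,0.041,0],[0,-0.072,0.041,0],[0,-0.054,0.041,0],[0,-0.036,0.041,0],[0,-0.018,0.041,0],[0,0,0.041,0],[0,0,0.041,0],[0,0,0,0]]'|sed -n '2p;4p'; python3 -m creep '[[0,0,0,0]]'|sed -n '2p;4p'; python3 look.py s5
```

```text
ee_pos: [0.5816, -0.1357, 0.0742]
ft_force: [-1.0, -0.3, 0.5]
ee_pos: [0.585, -0.1375, 0.0786]
ft_force: [0.4, -0.4, 1.4]
jaw top centre y 0.0025693765494185093 [-0.03534496  0.00943804] 191
```

View pics/s5.png

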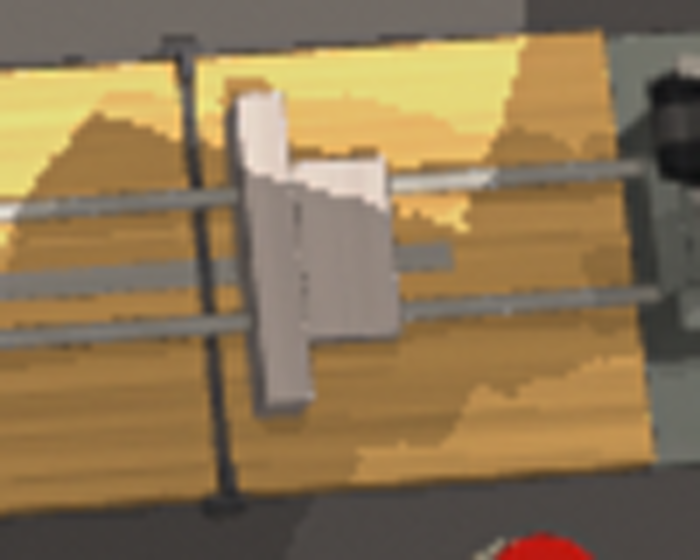

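The jaw is now just short of the mark. Its top leading edge runs from (240,92) to (266,402) in the crop, and the mark's centre line from (187,65) to (223,485).

```bash
python3 - <<'E'
from h import *
c=manip.calibration("top")
f=lambda x,y,z:np.round(P(c,x,y,z,(320,175),7),4)
for a in((240,92,.055),(266,402,.055),(287,92,.055),(312,400,.055),(187,65,.0195),(196,180,.0195),(212,350,.0195),(223,485,.0195)): print(a,f(*a))
E
cat > edge.py <<'E'
# mark centre by dark minimum per row, first picture
from h import *
p=np.load("top0.npz")["p"].astype(float).sum(2);c=manip.calibration("top");o=[]
for v in list(range(190,198))+list(range(225,244)):
    r=p[v,340:362];k=np.median(r)-r;k[k<60]=0
    if k.sum()>0: o.append(onplane(c,340+(k*np.arange(22)).sum()/k.sum(),v,.0195))
o=np.array(o);a=np.polyfit(o[:,0],o[:,1],1);print("mark y at .583:",np.polyval(a,.583),"slope",a[0],"resid",np.std(o[:,1]-np.polyval(a,o[:,0])))
E
python3 edge.py
```

```text
(240, 92, 0.055) [0.6288 0.008  0.055 ]
(266, 402, 0.055) [0.5393 0.0086 0.055 ]
(287, 92, 0.055) [ 0.628  -0.0054  0.055 ]
(312, 400, 0.055) [ 0.5391 -0.0043  0.055 ]
(187, 65, 0.0195) [0.6458 0.0176 0.0195]
(196, 180, 0.0195) [0.611  0.0179 0.0195]
(212, 350, 0.0195) [0.5604 0.0176 0.0195]
(223, 485, 0.0195) [0.5209 0.0178 0.0195]
mark y at .583: 0.017857641140937852 slope 0.014178387816187998 resid 0.0002649798337703977
```

```bash
python3 -m creep '[[0,-0.074,0,0],[0,-0.074,0,0],[0,-0.074,0.02,0],[0,-0.074,0.041,0],[0,-0.074,0.041,0],[0,-0.062,0.041,0],[0,-0.05,0.041,0],[0,-0.038,0.041,0],[0,-0.026,0.041,0],[0,-0.026,0.041,0],[0,-0.026,0.041,0],[0,-0.026,0,0]]'|sed -n '2p;4p'; python3 -m creep '[[0,0,-0.05,0],[0,0,-0.05,0],[0,0,-0.05,0]]'|sed -n '2p;4p'; python3 look.py s6
```

```text
ee_pos: [0.5823, -0.1466, 0.0745]
ft_force: [-0.5, 0.5, 0.1]
ee_pos: [0.5847, -0.148, 0.0976]
ft_force: [0.4, 0.5, 0.3]
jaw top centre y 0.00939236083051057 [-0.10904216  0.01663123] 195
```

View pics/s6.png

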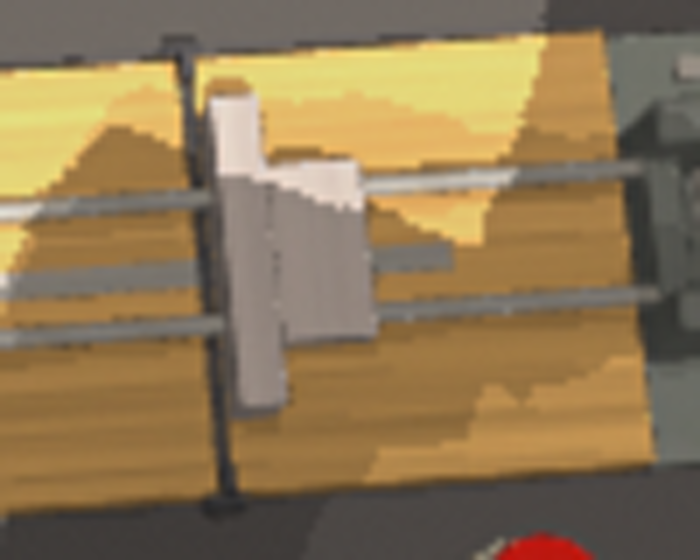

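```bash
cat > jaw.py <<'E'
from h import *
def run(n):
    p,d,c=cap(n);S=cv2.cvtColor(p,cv2.COLOR_RGB2HSV)[...,1].astype(np.float32)
    R=np.array(c["R"]);t=np.array(c["t"])
    def samp(X):
        q=X@R.T+t;uv=(q[:,:2]/q[:,2:]*[c["fx"],c["fy"]]+[c["cx"],c["cy"]]).astype(np.float32)
        return cv2.remap(S,uv[:,:1],uv[:,1:],cv2.INTER_LINEAR).ravel()
    for z,y0,y1,sg,lab in((.055,-.006,.014,1,"trail top"),(.025,.008,.03,-1,"lead bottom"),(.055,.010,.026,-1,"lead top")):
        ys=np.arange(y0,y1,.00025);o=[]
        for x in list(np.arange(.615,.625,.002))+list(np.arange(.544,.555,.002)):
            s=samp(np.c_[np.full(len(ys),x),ys,np.full(len(ys),z)])
            g=np.gradient(cv2.GaussianBlur(s[:,None],(1,9),0).ravel())
            o.append(ys[np.argmax(-sg*g)])
        print(n,lab,np.round(np.median(o),4),np.round(o,4))
run("top");run("side")
# mark in side view: darkest
p,d,c=cap("side");G=p.sum(2).astype(np.float32);R=np.array(c["R"]);t=np.array(c["t"]);ys=np.arange(.008,.03,.00025);o=[]
for x in (.523,.526,.529,.532,.535):
    X=np.c_[np.full(len(ys),x),ys,np.full(len(ys),.0195)];q=X@R.T+t;uv=(q[:,:2]/q[:,2:]*[c["fx"],c["fy"]]+[c["cx"],c["cy"]]).astype(np.float32)
    s=cv2.GaussianBlur(cv2.remap(G,uv[:,:1],uv[:,1:],1),(1,9),0).ravel();o.append(ys[s.argmin()])
print("side mark",np.round(o,4))
E
python3 jaw.py
```

```text
top trail top 0.0028 [0.0038 0.0038 0.0035 0.0035 0.0033 0.003  0.0025 0.0023 0.002  0.002
 0.0018 0.0018]
top lead bottom 0.02 [0.0205 0.0205 0.0203 0.02   0.0198 0.0198 0.0203 0.0203 0.02   0.02
 0.0198 0.0195]
top lead top 0.024 [0.024  0.024  0.0238 0.0248 0.0248 0.0248 0.024  0.024  0.0238 0.0238
 0.0235 0.0233]
side trail top 0.0058 [0.0015 0.003  0.006  0.0073 0.0118 0.0048 0.0055 0.0055 0.001  0.0083
 0.0095 0.0088]
side lead bottom 0.024 [0.0238 0.0225 0.012  0.026  0.026  0.0118 0.0233 0.0288 0.0243 0.0258
 0.0273 0.01  ]
side lead top 0.0155 [0.0158 0.0158 0.0193 0.025  0.016  0.0215 0.0138 0.0138 0.0148 0.014
 0.014  0.0153]
side mark [0.017  0.0155 0.0158 0.0155 0.0155]
```

The estimates agree that the jaw is about 1.2 mm short of the mark (top camera -1.0, side about -1.2, pixel reading -1.5). One nudge of about 3 mm will centre it.

```bash
python3 -m creep '[[0,-0.026,0,0],[0,-0.026,0.05,0],[0,-0.026,0.07,0],[0,-0.026,0.09,0],[0,-0.026,0.09,0],[0,-0.022,0.09,0],[0,-0.018,0.09,0],[0,-0.018,0.09,0],[0,-0.018,0.09,0],[0,-0.018,0.05,0],[0,-0.018,0,0],[0,-0.018,0,0]]'|sed -n '2p;4p'; python3 look.py s7; python3 jaw.py|grep -v 'side trail\|side lead b'
```

```text
ee_pos: [0.5864, -0.1567, 0.101]
ft_force: [0.6, 0.3, 0.7]
jaw top centre y 0.010519125220232151 [-0.10817363  0.01795764] 206
top trail top 0.0038 [0.004  0.0038 0.0038 0.0038 0.005  0.005  0.0028 0.004  0.0038 0.0038
 0.0038 0.0035]
top lead bottom 0.02 [0.0203 0.0205 0.02   0.02   0.0203 0.02   0.0203 0.0203 0.02   0.02
 0.0198 0.0195]
top lead top 0.024 [0.024  0.024  0.0238 0.0248 0.0248 0.0248 0.024  0.024  0.0238 0.0238
 0.0235 0.0233]
  0.0098  0.01    0.0088]
 0.0173 0.021 ]
side lead top 0.0156 [0.0158 0.0155 0.0163 0.016  0.0158 0.0195 0.0153 0.0153 0.015  0.0158
 0.0155 0.0153]
side mark [0.0168 0.0155 0.0158 0.0155 0.0155]
```

View pics/s7.png

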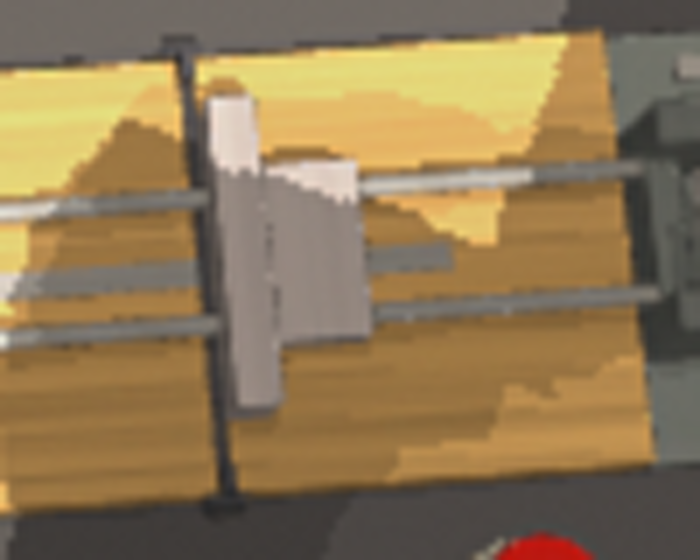

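The jaw's leading edge is now at about 0.0176 against the mark at 0.0178. The bystanders are untouched. I'll retract and hand in.

```bash
python3 -m creep '[[0,0,-0.1,0],[0,0,-0.2,0],[0,0,-0.25,0],[0,0,-0.25,0],[0,0,-0.25,0],[0,0,-0.25,0],[0,0,-0.25,0],[0,0,-0.25,0]]'|sed -n '1,4p'; python3 look.py s8; python3 -c "
from workcell import manip
print(manip.close_job())"
```

```text
time: 12.7
ee_pos: [0.5834, -0.1553, 0.1959]
ee_rot: [-0.0, -3.138, -0.002]
ft_force: [0.5, -0.7, -0.7]
jaw top centre y 0.010539224673845134 [-0.10786331  0.01774374] 197
the job is handed in; nothing more can be done
None
```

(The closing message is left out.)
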